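# Lay the rinsed canister down to drain

## Task

Two white one-litre canisters stand on the grey draining board: one is empty and open (green ring at its mouth), the other is full and has a blue cap. Tip the open one over by pushing it high up, so that it falls flat with its mouth towards the orange kerb, then push it along the board by its bottom until its shoulder lies squarely against the kerb and its mouth drains into the gully beyond. Only push it, never grip or lift it, and leave the full canister and everything else where they stand.

Things in the scene. Friction and masses are not known exactly. Their poses are not given: they have to be found in the camera images.
- open_can: the empty open canister, white, 0.14 kg, upright on the deck at the start, in either lane. Body 76 (x) x 100 (y) x 170 mm (z); on top a 30 mm wide, 20 mm tall neck with green ring at y = -24 mm and a 19 mm high loop handle at y = 0 to 42 mm. Origin: centre of its underside, z up to the mouth; +x points to the kerb within 5 degrees. Pushed high up it tips about its lower +x edge without sliding
- can_shoulder (a point): centre of the open canister's flat top face (the shoulder, 170 mm above its underside), which must come to rest against the kerb. The canister topples by itself once leaned 24 degrees; it then lies 76 mm high on its +x face with this point 35 to 95 mm short of the kerb, and slides easily when pushed on its underside (1 to 2 N)
- can_centre (a point): centre of the open canister's body, 85 mm above its underside: 105 mm above the table when it stands on the deck, 58 mm when it lies flat on it
- full_can: the full canister, to be left standing: same size, shape and axes as the open one, but with a blue cap (38 mm wide, top at 192 mm) and 0.9 kg. It stands in the other lane of the board, 50 to 100 mm beside the open one. Origin: centre of its underside
- drain_board: grey draining board fixed on the table, 420 (x) x 350 mm (y), deck 20 mm above the table. Origin: its centre at table level; x runs from the end where the canisters stand to the kerb; lanes at y = +88 and -88 mm. Orange kerb across it at x = 150 to 160 mm, 20 mm above the deck; dark gully beyond. Rims at the sides and behind the gully stand 8 mm above the deck, none at the x = -210 mm end
- kerb (a point): middle of the foot of the kerb's near face, at deck height: 150 mm along the board's x from its origin
- amber_jar_a: brown jar with red lid, 84 mm wide, 130 mm tall, to be left alone; origin at the centre of its underside
- amber_jar_b: another brown jar with red lid, same size, to be left alone; origin at the centre of its underside
- sample_jar: small glass jar with red cap, 56 mm wide, 80 mm tall, to be left alone; origin at the centre of its underside
- measuring_cup: white open cup, 72 mm wide, 90 mm tall, to be left alone; origin at the centre of its underside
- soap_bottle: white bottle with green label and red cap, 60 mm wide, 170 mm tall, to be left alone; origin at the centre of its underside
- screwdriver: screwdriver lying on the table, to be left alone
Not all that is in view belongs to the job. Leave any purple look-alike of the full_can alone.

How it is judged:
By the outcome, as a careful person would: the job done as asked, in the order asked, and still so for the second after the job is handed in, with the robot touching nothing.
It also fails if it takes over 48 s, if anything falls off the work surface, if the arm or the gripper's body presses on something with over 40 N, if the wrist force passes 120 N, or if a joint passes its speed limit or range.

## Robot

A 7-joint arm with a two-finger parallel gripper is mounted at the origin on the work surface. World frame = base frame: x ahead of the robot, y to its left, z up, the work surface at z = 0. Lengths are in m, angles in rad, forces in N, time in s.
With the tool pointing down it reaches from about 0.425 to 0.925 m from the base axis. Payload 6.8 kg.
Tool frame: the origin (TCP) lies at the very end of the fingers, on their centre line; the grasp point (between the pads) lies bot.grip_point_offset behind it (bot.grip_point_offset is the distance from the TCP to the grasp point, in m); z points along the fingers, y is the line along which they close (so a half turn about z gives the same grasp; the last joint's range is limited). The gripper opens to 85 mm and grips with 20 to 120 N. Pads are 22 mm wide; open, the fingers measure 114 mm over their backs; the gripper's body (76 mm by 85 mm) begins 54 mm behind the grasp point. The pads swing forward as they close: fully open they stand 13 mm farther back than shut.
Start: joints at [1.134, 0.477, 0.022, 1.555, -0.011, 1.109, -0.083], TCP at [0.218, -0.639, 0.231] pointing down, gripper open.
Joint ranges: [-2.96, 2.96], [-0.34, 2.1], [-1.41, 1.46], [0.24, 2.44], [-1.37, 4.51], [0.17, 1.92], [-2.96, 2.96]. Speed limits (rad/s): [2.39, 2.39, 3.14, 3.14, 3.14, 3.14, 3.14].

## Interface

Orientations are given as a unit quaternion [w, x, y, z].
In Python, from station import bot, imaging gives the robot as it stands. The module is installed in compiled form; this text tells all that it offers.
- The arm moves only by the tool carry_out, never from a script. Its argument "targets" is one flat list of numbers, 5 for each row, row after row: the closure in counts, from 0 (fully open) to 255 (shut), then the shift along the world's x, y, z in mm, then the turn about the world's z in degrees. A call has 1 to 20 rows; each row shifts and turns the commanded pose from where the row before left it; what a row does not reach is not made up. A row lasts 1/10 s, in which the tool goes at most 50 mm and 8.59 degrees, less where a joint would pass 70% of its speed; a pose out of reach is approached as far as the arm can. A call is refused whole if a number of a shift passes 50 or a number of a turn 8.59, either way. A call with a gripper value outside its range is refused whole. The fingers move at their own pace and stop on an object; "newtons" is the grip in N (left out, the last holds). Time passes only in rows, so rows that do not move let the fingers close. It gives the time, the measured TCP pose, the force, the opening and the grip force at its end, in the units of the state.
- bot.get_obs(): the state, without advancing time (a new reading comes with each control period).
- imaging.read_camera(name): name is "side" or "top" or "wrist"; returns a dict with "frame" (384x512x3 uint8, red, green, blue), "fov_y" (degrees; the focal length in pixels is half the picture's height over the tangent of half this angle, whatever the lens; pixels are square), "cx", "cy" (the principal point, pixels), "k1" (the pictures are not rectified: a ray, as slopes to the right and down, at radius r is drawn at 1 + k1 r^2 times it, then the intrinsics apply), "pose" (4x4, takes a point from camera to world coordinates); the wrist camera has in their place "tool_from_camera" (4x4, takes a point from camera to tool coordinates, whose origin is the TCP and whose axes are the flange's). Camera axes: x right, y up, looking along -z (the intrinsics and any distortion apply to the point x, -y, -z); pixel columns grow to the right and rows downward; lengths in m; the calibration is good to about 2 mm. A picture is of the moment at which its call begins: read the wrist's pose just before it. There is no depth.
- bot.hand_in(): hands the job in; it is judged then, once.
The state is a dict: "t": time; "q": joint angles; "joint_vel": joint speeds; "joint_torque": joint torques, N m; "eef_pos": TCP position; "tool_rot": TCP orientation; "contact_force": force on the tool from outside, world axes, zero at the start; "torque": the same for the moment, N m; "gripper_width": opening from 0.0 (shut) to 1.0 (fully open); "grasp_force": force on a finger pad.
Only numpy, scipy, OpenCV 4.12 (cv2) and the standard library are available. Lean on these libraries where they do the work, as an engineer would, in place of code of your own. Each camera call takes 0.05 s, during which the arm holds its last target. There are 200 camera calls.

## Working session

There is one attempt and no reset: what is moved stays moved. The work goes in short steps, Python scripts to look and compute and a tool call to move; the robot and the scene stay as the last step left them, time stands still between calls to the robot, and variables do not carry over. Pictures are saved under pics/ and viewed, at most 10 in all, crops included, and the job is handed in when it is done.

Besides the shell and the picture viewer there is one more tool, called after "Emit:" as name(argument=value, ...), one argument or row to a line, values as JSON. carry_out: Moves the arm, as the interface text tells. Its arguments: {"type":"object","properties":{"targets":{"type":"array","items":{"type":"number"}},"newtons":{"type":"number"}},"required":["targets"]}

```bash
mkdir -p pics
cat > h.py <<'E'
import numpy as np, cv2, pickle
from station import bot, imaging
def snap(n,f):
    c=imaging.read_camera(n); cv2.imwrite('pics/'+f+'.png',c['frame'][:,:,::-1]); pickle.dump(c,open(f+'.pkl','wb')); return c
def K(c):
    h=c['frame'].shape[0]; f=h/2/np.tan(np.radians(c['fov_y'])/2)
    return np.array([[f,0,c['cx']],[0,f,c['cy']],[0,0,1.]]),np.array([c['k1'],0,0,0.])
def ray(c,uv):
    k,d=K(c); p=cv2.undistortPoints(np.array([[uv]],float),k,d)[0,0]
    T=c['pose']; return T[:3,3],T[:3,:3]@np.array([p[0],-p[1],-1])
def at(c,uv,z):
    o,r=ray(c,uv); return o+r*(z-o[2])/r[2]
def proj(c,P):
    T=c['pose']; q=(np.atleast_2d(P)-T[:3,3])@T[:3,:3]*[1,-1,-1]
    k,d=K(c); return cv2.projectPoints(q,np.zeros(3),np.zeros(3),k,d)[0][:,0]
E
python3 - <<'E'
from h import *
for n in('top','side'):
    c=snap(n,n+'0'); print(n,c['fov_y'],c['cx'],c['cy'],c['k1'],c['pose'].round(3).tolist())
o=bot.get_obs(); print(o['eef_pos'],o['tool_rot'],bot.grip_point_offset)
E
```

```text
top 46.106737732584165 254.85210258105315 193.4317046183354 -0.0554915101495593 [[0.019, 0.985, -0.173, 0.196], [-1.0, 0.02, 0.005, 0.001], [0.008, 0.173, 0.985, 1.713], [0.0, 0.0, 0.0, 1.0]]
side 45.11136560358016 263.53968561536556 186.38403708080554 -0.00032207683165269346 [[-0.982, 0.124, -0.141, 0.257], [-0.188, -0.651, 0.735, 1.121], [-0.001, 0.749, 0.663, 1.136], [0.0, 0.0, 0.0, 1.0]]
[ 0.2177726  -0.63835222  0.23042032] [-7.95892318e-04  9.86515681e-01  1.63664729e-01 -1.87146549e-04] 0.0187
```

View pics/top0.png

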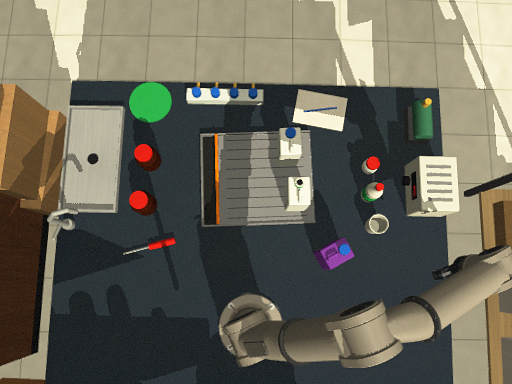

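View pics/side0.png

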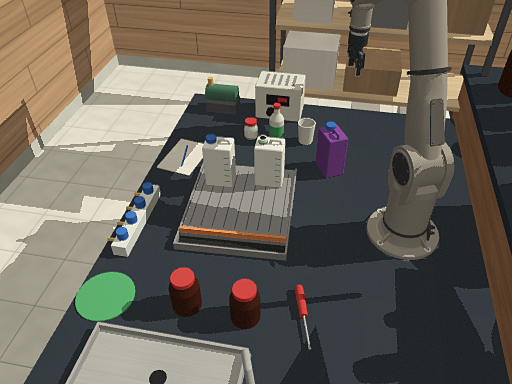

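The top view shows the open can (green ring) at about (299,185) and the full can at about (290,140). The kerb is at u≈217, so board +x is roughly world +y. I'll zoom in on both views for the corners.

Run:
```python
from h import *
a=cv2.imread('pics/top0.png')[120:235,190:330]; b=cv2.imread('pics/side0.png')[125:265,165:305]
cv2.imwrite('pics/t1.png',cv2.resize(a,None,fx=5,fy=5,interpolation=cv2.INTER_CUBIC)[:600])
cv2.imwrite('pics/s1.png',cv2.resize(b,None,fx=4,fy=4,interpolation=cv2.INTER_CUBIC)[:600])
```

```text
(no output)
```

View pics/t1.png

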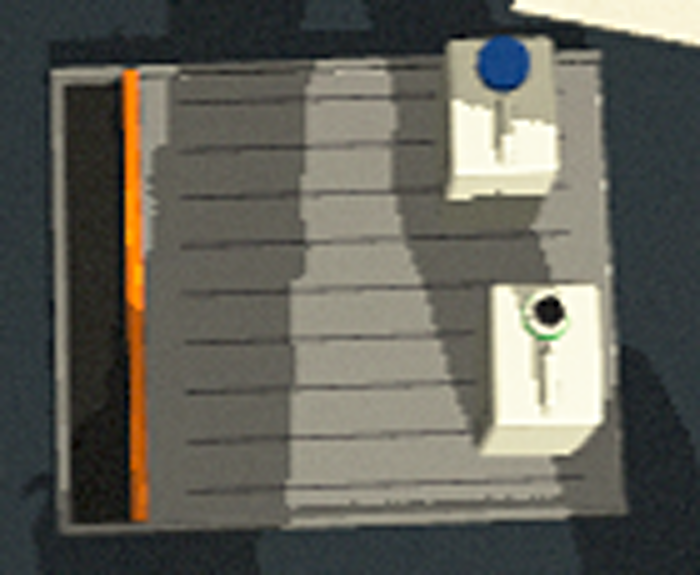

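View pics/s1.png

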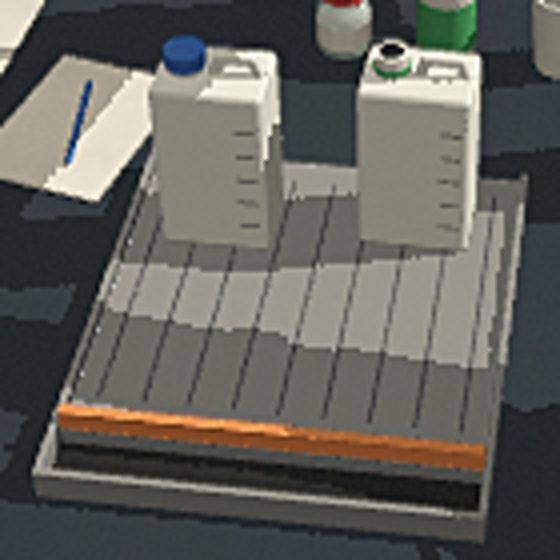

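The crops show the corners clearly. In the top crop the open can's top face spans about (491,285)–(601,427). In the side crop its kerb-side face spans about (358,97)–(467,247). Next I'll fit the poses.

```bash
cat > fit.py <<'E'
from h import *
from scipy.optimize import least_squares
t=pickle.load(open('top0.pkl','rb'));s=pickle.load(open('side0.pkl','rb'))
ut=lambda p:(np.array(p,float)+.5)/5-.5+[190,120]
us=lambda p:(np.array(p,float)+.5)/4-.5+[165,125]
def W(p,L):
    c,s_=np.cos(p[2]),np.sin(p[2]); L=np.atleast_2d(L)
    return np.c_[p[0]+c*L[:,0]-s_*L[:,1],p[1]+s_*L[:,0]+c*L[:,1],L[:,2]]
def fit(o,x0):
    f=lambda p:np.concatenate([(proj(c,W(p,l))[0]-u(px)) for c,u,px,l in o])
    r=least_squares(f,x0,loss='soft_l1'); print(r.x[:2].round(4),np.degrees(r.x[2]).round(2),f(r.x).reshape(-1,2).round(1).tolist()); return r.x
B=fit([(t,ut,(52,70),(.21,.175,.028)),(t,ut,(600,52),(-.21,.175,.028)),(t,ut,(627,513),(-.21,-.175,.028)),(t,ut,(60,533),(.21,-.175,.028)),
 (t,ut,(138,70),(.15,.17,.04)),(t,ut,(148,520),(.15,-.17,.04)),(s,us,(35,475),(.21,.175,.028)),(s,us,(487,516),(.21,-.175,.028)),(s,us,(526,176),(-.21,-.175,.028))],[.5,0,1.57])
# local +y = image up = away from robot ... can +x to kerb, +y = left of it
h=.038;k=.05;z1=.19;z0=.02
O=fit([(t,ut,(491,285),(h,-k,z1)) if 0 else (t,ut,(491,285),(h,SG*-k,z1)) for SG in [1]]+[] if 0 else
 [(t,ut,(491,285),(h,-k,z1)),(t,ut,(600,286),(-h,-k,z1)),(t,ut,(603,427),(-h,k,z1)),(t,ut,(488,428),(h,k,z1)),(t,ut,(480,453),(h,k,z0)),(t,ut,(575,453),(-h,k,z0)),
 (s,us,(358,97),(h,-k,z1)),(s,us,(361,237),(h,-k,z0)),(s,us,(467,247),(h,k,z0)),(s,us,(472,103),(h,k,z1))],[.5,-.1,1.57])
E
python3 fit.py
```

```text
[ 0.2159 -0.0248] 90.63 [[0.2, 181.6], [6.1, 186.1], [-0.5, -1.7], [1.1, -6.7], [-0.7, 180.7], [-0.8, -3.0], [220.0, 24.7], [-7.8, -1.3], [-0.6, -0.4]]
[ 0.4781 -0.1576] 91.02 [[0.1, -0.7], [0.2, -0.8], [0.2, -0.4], [1.0, -0.7], [-1.0, 1.0], [0.0, 1.0], [-0.0, -1.3], [-0.1, 1.1], [0.5, 1.7], [0.5, 0.2]]
```

```bash
python3 - <<'E'
s=open('fit.py').read()
i=s.index('B=fit');j=s.index('# local')
import re
b=s[i:j]
b=re.sub(r'(-?)\.175,\.028',lambda m:('' if m[1] else '-')+'.175,.028',b); b=b.replace('.15,.17,','.15,@.17,').replace('.15,-.17,','.15,.17,').replace('@','-')
s=s[:i]+b+s[j:].replace("(t,ut,(491,285),(h,-k,z1)) if 0 else (t,ut,(491,285),(h,SG*-k,z1)) for SG in [1]]+[] if 0 else\n [","")
s=s.replace("O=fit([[","O=fit([")
s+='''
F=fit([(t,ut,(448,40),(h,-k,z1)),(t,ut,(551,36),(-h,-k,z1)),(t,ut,(557,172),(-h,k,z1)),(t,ut,(447,178),(h,k,z1)),(t,ut,(448,200),(h,k,z0)) ,(s,us,(152,95),(h,-k,z1)),(s,us,(163,237),(h,-k,z0)),(s,us,(268,247),(h,k,z0))],[.6,-.13,1.57])
def inB(p):
    d=W(B,(0,0,0))[0][:2]; c,q=np.cos(B[2]),np.sin(B[2]); v=p[:2]-d; return (c*v[0]+q*v[1],-q*v[0]+c*v[1])
print('O in board',inB(O),'F',inB(F)); print('kerb',W(B,(.15,0,.02)))
for n,uv,z in [('cup',(376,218),.09),('soap',(378,187),.17),('sample',(373,161),.08),('purplecap',(344,250),.19)]: print(n,at(t,uv,z).round(3))
'''
s=s.replace('O=fit([(t,ut,(491,285),(h,-k,z1)) if','#')
open('fit.py','w').write(s)
E
sed -i 's/^O=fit(.*$/O=fit([(t,ut,(491,285),(h,-k,z1)),/' fit.py; sed -n 13,25p fit.py; python3 fit.py
```

```text
(t,ut,(138,70),(.15,-.17,.04)),(t,ut,(148,520),(.15,.17,.04)),(s,us,(35,475),(.21,-.175,.028)),(s,us,(487,516),(.21,.175,.028)),(s,us,(526,176),(-.21,.175,.028))],[.5,0,1.57])
# local +y = image up = away from robot ... can +x to kerb, +y = left of it
h=.038;k=.05;z1=.19;z0=.02
O=fit([(t,ut,(491,285),(h,-k,z1)),
 (s,us,(358,97),(h,-k,z1)),(s,us,(361,237),(h,-k,z0)),(s,us,(467,247),(h,k,z0)),(s,us,(472,103),(h,k,z1))],[.5,-.1,1.57])

F=fit([(t,ut,(448,40),(h,-k,z1)),(t,ut,(551,36),(-h,-k,z1)),(t,ut,(557,172),(-h,k,z1)),(t,ut,(447,178),(h,k,z1)),(t,ut,(448,200),(h,k,z0)) ,(s,us,(152,95),(h,-k,z1)),(s,us,(163,237),(h,-k,z0)),(s,us,(268,247),(h,k,z0))],[.6,-.13,1.57])
def inB(p):
    d=W(B,(0,0,0))[0][:2]; c,q=np.cos(B[2]),np.sin(B[2]); v=p[:2]-d; return (c*v[0]+q*v[1],-q*v[0]+c*v[1])
print('O in board',inB(O),'F',inB(F)); print('kerb',W(B,(.15,0,.02)))
for n,uv,z in [('cup',(376,218),.09),('soap',(378,187),.17),('sample',(373,161),.08),('purplecap',(344,250),.19)]: print(n,at(t,uv,z).round(3))
[ 0.5542 -0.0124] 93.27 [[0.9, 1.6], [-0.8, 1.6], [-0.7, -1.2], [0.9, -1.1], [-1.0, 1.4], [-1.0, -0.8], [2.3, -1.2], [-1.1, -0.3], [-0.1, -0.2]]
[ 0.4804 -0.1597] 93.85 [[0.0, -0.8], [-0.1, -1.3], [-0.2, 1.2], [0.5, 0.9], [0.6, -0.6]]
[ 0.6548 -0.1259] 92.25 [[-0.3, -0.7], [0.6, -0.2], [0.5, 0.0], [0.7, -0.8], [-2.2, 6.2], [-0.9, -0.9], [0.5, 1.0], [1.0, 1.2]]
O in board (np.float64(-0.14288800540277138), np.float64(0.0820885682383686)) F (np.float64(-0.1190268567448858), np.float64(-0.09396887313161509))
kerb [[0.54567682 0.13734968 0.02      ]]
cup [ 0.399 -0.449  0.09 ]
soap [ 0.499 -0.437  0.17 ]
sample [ 0.615 -0.446  0.08 ]
purplecap [ 0.276 -0.31   0.19 ]
```

Emit:
carry_out(
  targets=[105,0,0,20,0,105,15,30,5,5,105,20,30,0,5,105,20,30,0,5,105,20,30,0,5,105,20,30,0,5,105,20,30,0,5,105,20,30,0,5,105,20,30,0,5,105,20,30,0,5,105,20,30,0,5,105,20,30,0,5,105,20,30,0,5,105,20,20,0,5,105,11,7,0,5,105,0,0,0,4,105,0,0,0,0],
)

```text
t: 1.8
eef_pos: [0.484, -0.2514, 0.2559]
tool_rot: [-0.0, 0.689, 0.725, -0.0]
contact_force: [-0.7, -0.1, -0.2]
gripper_width: 0.585
grasp_force: 0.0
```

Run:
```python
from h import *
o=bot.get_obs(); print(o['t'],o['eef_pos'],o['tool_rot'],o['contact_force'],o['gripper_width'],o['q'])
snap('top','top1')
c=snap('side','side1')
cv2.imwrite('pics/s2.png',cv2.resize(c['frame'][60:260,150:350,::-1],None,fx=3,fy=3))
```

```text
1.8 [ 0.48398158 -0.25138036  0.25586555] [-4.43332300e-04  6.88829510e-01  7.24923241e-01 -6.38616213e-05] [-0.66777584 -0.12885554 -0.24320151] 0.5851719676283254 [ 0.70909042  0.27115709 -0.41289722  1.81562934  0.12182058  1.08057611
  0.3030816 ]
```

View pics/s2.png

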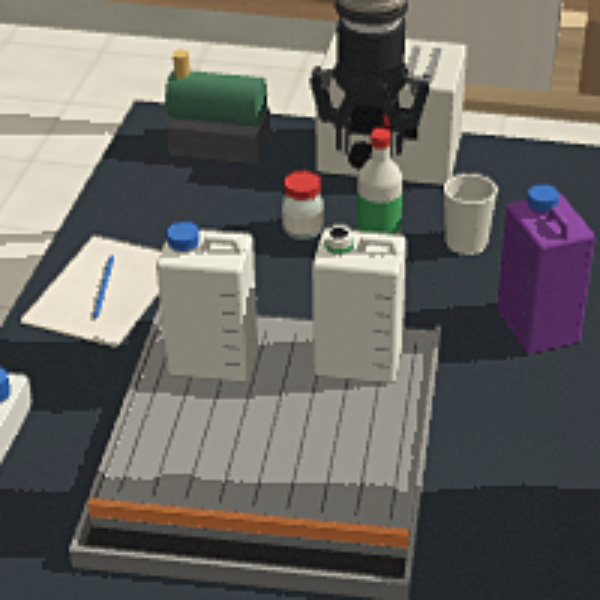

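The can stands as before, with the gripper behind it and squared to it at about (370,130). I'll descend and tip the can.

Emit:
carry_out(
  targets=[105,0,0,-32,0,105,0,0,-32,0,105,0,0,-32,0,105,-1,20,0,0,105,0,10,0,0,105,0,10,0,0,105,-1,10,0,0],
)

```text
t: 2.6
eef_pos: [0.4827, -0.2018, 0.1612]
tool_rot: [0.001, 0.69, 0.724, 0.0]
contact_force: [0.5, -0.7, 0.0]
gripper_width: 0.59
grasp_force: 0.3
```

Emit:
carry_out(
  targets=[105,0,10,0,0,105,-1,10,0,0,105,0,10,0,0],
)

```text
t: 2.9
eef_pos: [0.481, -0.1712, 0.1606]
tool_rot: [0.0, 0.689, 0.724, 0.0]
contact_force: [-0.8, 0.2, -0.2]
gripper_width: 0.587
grasp_force: 0.1
```

Emit:
carry_out(
  targets=[105,0,10,0,0,105,-1,10,0,0,105,0,6,0,0,105,0,0,0,0,105,0,0,0,0],
)

```text
t: 3.4
eef_pos: [0.48, -0.146, 0.1603]
tool_rot: [0.0, 0.689, 0.724, -0.0]
contact_force: [-1.2, 0.5, -0.4]
gripper_width: 0.585
grasp_force: 0.0
```

Run:
```python
from h import *
o=bot.get_obs(); print(o['t'],o['eef_pos'],o['contact_force'])
c=snap('side','side2')
cv2.imwrite('pics/s3.png',cv2.resize(c['frame'][60:260,150:350,::-1],None,fx=3,fy=3))
```

```text
3.4 [ 0.47997582 -0.14598872  0.16029579] [-1.21177926  0.46398597 -0.35164244]
```

View pics/s3.png

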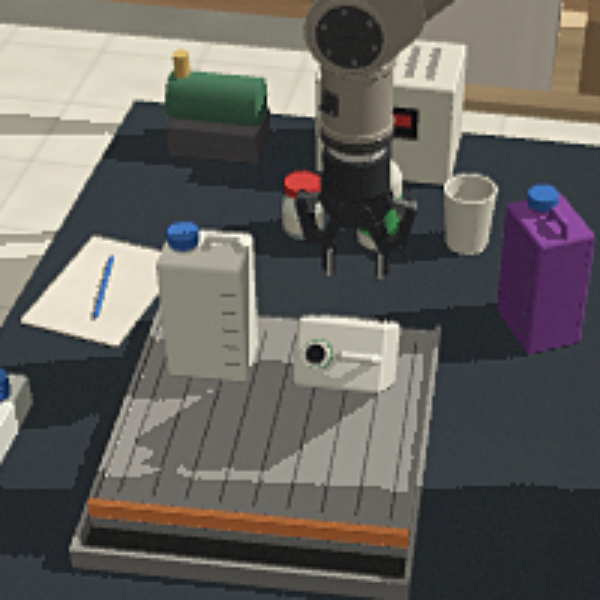

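The can is past its tipping point with its mouth towards the kerb. Its shoulder face spans about (294–398, 318–392) in the crop. I'll wait briefly and check that it lies flat.

Emit:
carry_out(
  targets=[105,0,-20,0,0,105,0,-40,0,0,105,0,-40,0,0,105,0,-10,0,0,105,0,0,0,0],
)

```text
t: 3.95
eef_pos: [0.4793, -0.2584, 0.16]
tool_rot: [-0.0, 0.691, 0.723, -0.0]
contact_force: [0.4, 0.1, -0.0]
gripper_width: 0.593
grasp_force: 0.0
```

Run:
```python
from h import *
o=bot.get_obs(); print(o['t'],o['eef_pos'],o['contact_force'])
c=snap('side','side3'); t=snap('top','top3')
a=cv2.resize(c['frame'][130:260,180:320,::-1],None,fx=4,fy=4,interpolation=cv2.INTER_CUBIC)
cv2.imwrite('pics/s4.png',a)
cv2.imwrite('pics/t4.png',cv2.resize(t['frame'][120:235,190:330,::-1],None,fx=5,fy=5,interpolation=cv2.INTER_CUBIC))
```

```text
3.95 [ 0.47929877 -0.25837646  0.1600055 ] [ 0.38701332  0.09782593 -0.04524783]
```

View pics/s4.png

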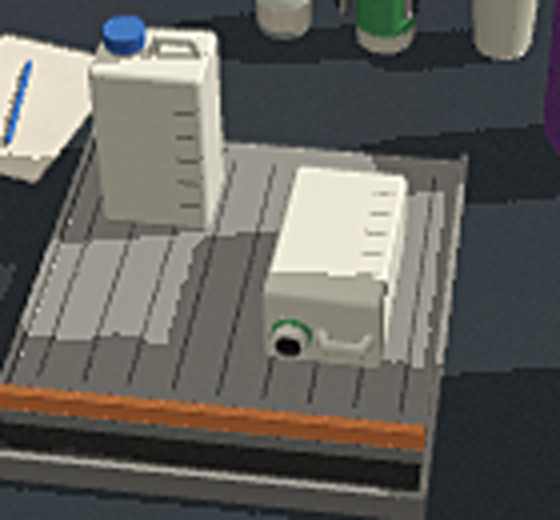

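View pics/t4.png

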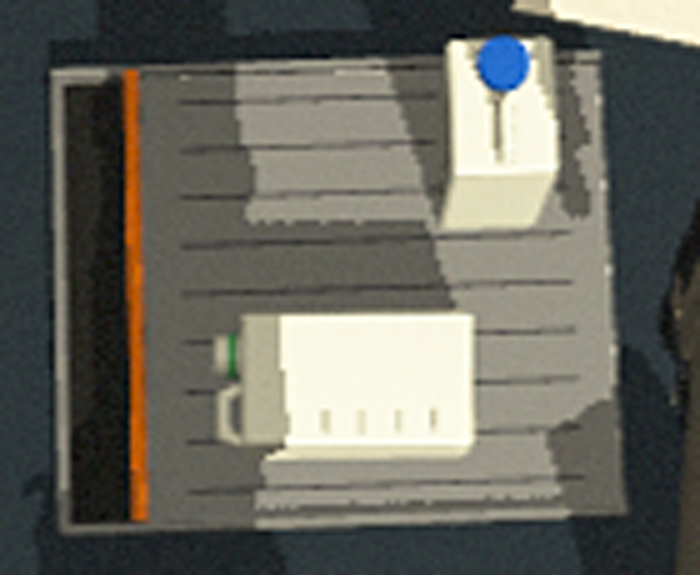

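It lies flat, mouth towards the kerb, with its upper face corners at about (243,313), (474,313), (474,446) and (240,446) in the top crop. Now I'll compute its pose.

```bash
cat > fit2.py <<'E'
import contextlib,io
with contextlib.redirect_stdout(io.StringIO()):
    from fit import *
print('B',B)
t=pickle.load(open('top3.pkl','rb'));s=pickle.load(open('side3.pkl','rb'))
us=lambda p:(np.array(p,float)+.5)/4-.5+[180,130]
z=.096;k=.05;L=.085
C=fit([(t,ut,(243,313),(L,-k,z)),(t,ut,(474,313),(-L,-k,z)),(t,ut,(474,446),(-L,k,z)),(t,ut,(240,446),(L,k,z)),
 (s,us,(300,168),(-L,-k,z)),(s,us,(407,177),(-L,k,z)),(s,us,(384,280),(L,k,z)),(s,us,(270,274),(L,-k,z)),(s,us,(264,354),(L,-k,.02)),(s,us,(379,367),(L,k,.02))],[.48,-.04,1.6])
a=W(C,(L,0,.058))[0]; b=W(C,(-L,0,.058))[0]; print('sh',a,'bot',b,'board',inB(a),inB(b))
E
python3 fit2.py
```

```text
B [ 0.55423464 -0.012406    1.62787947]
[ 0.4741 -0.0306] 91.21 [[-0.0, -0.5], [0.3, -0.5], [0.6, -0.0], [0.5, 0.0], [0.0, -1.9], [1.3, -1.2], [-0.1, 6.2], [-1.9, 4.2], [0.2, 0.5], [0.8, 0.8]]
sh [0.47226418 0.05439677 0.058     ] bot [ 0.47585222 -0.11556536  0.058     ] board (np.float64(0.07137055357698281), np.float64(0.07802571017843553)) (np.float64(-0.09851944850678945), np.float64(0.08414021686138733))
```

Emit:
carry_out(
  targets=[105,0,0,-38,0.5,105,0,0,-38,0,105,0,0,-36,0,105,0,35,0,0,105,-1,35,0,0,105,-1,30,0,0,105,0,10,0,0,105,0,6,0,0,105,-1,6,0,0,105,0,6,0,0,105,0,6,0,0,105,-1,6,0,0,105,0,6,0,0,105,0,6,0,0,105,-1,6,0,0,105,0,6,0,0,105,0,6,0,0,105,-1,6,0,0,105,0,6,0,0,105,0,6,0,0],
)

```text
t: 6.05
eef_pos: [0.4739, -0.0673, 0.0483]
tool_rot: [-0.0, 0.686, 0.727, -0.0]
contact_force: [0.8, 0.5, -1.4]
gripper_width: 0.59
grasp_force: 0.0
```

Run:
```python
from h import *
o=bot.get_obs(); print(o['t'],o['eef_pos'],o['contact_force'])
c=snap('side','side4'); t=snap('top','top4')
a=cv2.resize(c['frame'][130:260,180:320,::-1],None,fx=3,fy=3,interpolation=cv2.INTER_CUBIC)
b=cv2.resize(t['frame'][135:235,195:330,::-1],None,fx=2.8,fy=2.8,interpolation=cv2.INTER_CUBIC)
m=np.zeros((390,800,3),np.uint8); m[:,:420]=a; m[:280,422:800]=b; cv2.imwrite('pics/m5.png',m)
```

```text
6.05 [ 0.4738719  -0.06733946  0.04828992] [ 0.80056792  0.52268181 -1.44820286]
```

View pics/m5.png

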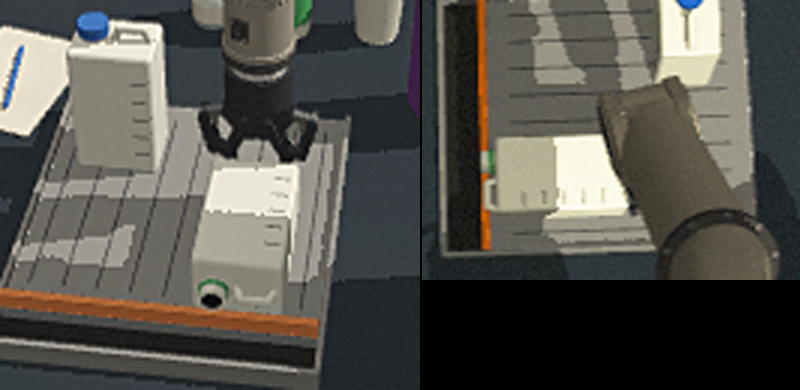

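The can is moving straight, and its neck is just over the kerb. About 15–20 mm remain, so I'll continue slowly and watch the y force.

Emit:
carry_out(
  targets=[105,0,5,0,0,105,-1,4,0,0,105,0,3,0,0,105,0,0,0,0],
)

```text
t: 6.55
eef_pos: [0.4729, -0.0553, 0.0483]
tool_rot: [-0.0, 0.686, 0.728, 0.0]
contact_force: [-0.6, -0.6, -0.8]
gripper_width: 0.589
grasp_force: 0.0
```

Emit:
carry_out(
  targets=[105,0,2,0,0,105,0,2,0,0,105,0,0,0,0],
)

```text
t: 6.85
eef_pos: [0.4726, -0.0536, 0.0483]
tool_rot: [0.0, 0.687, 0.727, -0.001]
contact_force: [-0.6, -5.6, 1.1]
gripper_width: 0.586
grasp_force: 0.0
```

Emit:
carry_out(
  targets=[105,0,2,0,0,105,0,0,0,0],
)

```text
t: 7.05
eef_pos: [0.4725, -0.0535, 0.0484]
tool_rot: [0.001, 0.687, 0.726, -0.002]
contact_force: [-0.9, -11.4, 2.8]
gripper_width: 0.591
grasp_force: 0.0
```

Kerb contact: 11 N with the motion stalled. I'll back off, shut the fingers and give one central nudge so that the kerb itself squares the can.

Emit:
carry_out(
  targets=[105,0,-4,0,0,105,0,-8,0,0,255,0,-8,0,0,255,0,0,0,0,255,0,0,0,0,255,0,0,0,0,255,0,0,0,0,255,0,6,0,0,255,0,5,0,0,255,0,3,0,0,255,0,0,0,0],
)

```text
t: 8.15
eef_pos: [0.473, -0.0549, 0.0483]
tool_rot: [-0.0, 0.686, 0.728, 0.0]
contact_force: [-0.4, 0.4, 0.4]
gripper_width: 0.004
grasp_force: 0.0
```

Emit:
carry_out(
  targets=[255,0,2,0,0,255,0,2,0,0,255,0,0,0,0],
)

```text
t: 8.45
eef_pos: [0.4729, -0.0536, 0.0484]
tool_rot: [0.001, 0.687, 0.727, -0.001]
contact_force: [0.2, -4.7, 0.8]
gripper_width: -0.002
grasp_force: 0.0
```

Contact came at the same place (y = −0.0536), so the can is seated. I'll retreat and check.

Emit:
carry_out(
  targets=[255,0,-4,0,0,255,0,-10,0,0,255,0,-30,0,0,255,0,-40,0,0,255,0,-40,0,0,255,0,-30,0,0,255,0,0,40,0,255,0,0,40,0,255,0,-20,40,0,255,0,0,0,0],
)

```text
t: 9.45
eef_pos: [0.4758, -0.2301, 0.1735]
tool_rot: [0.005, 0.688, 0.726, 0.001]
contact_force: [0.3, -0.6, 0.5]
gripper_width: 0.003
grasp_force: 0.0
```

Run:
```python
from h import *
o=bot.get_obs(); print(o['t'],o['eef_pos'],o['contact_force'])
c=snap('side','side5'); t=snap('top','top5')
a=cv2.resize(c['frame'][165:265,180:280,::-1],None,fx=4,fy=4,interpolation=cv2.INTER_CUBIC)
b=cv2.resize(t['frame'][140:230,200:300,::-1],None,fx=4,fy=4,interpolation=cv2.INTER_CUBIC)
m=np.zeros((400,800,3),np.uint8); m[:,:400]=a; m[:360,400:800]=b; cv2.imwrite('pics/m6.png',m)
for n,x in(('side',c),('top',t)):
    p=pickle.load(open(n+'0.pkl','rb'))['frame']
    print(n,np.abs(p.astype(int)-x['frame']).max(2)[:10].mean())
```

```text
9.45 [ 0.47578831 -0.23013832  0.17353978] [ 0.29919351 -0.55864661  0.53276331]
side 9.4724609375
top 3.076953125
```

View pics/m6.png

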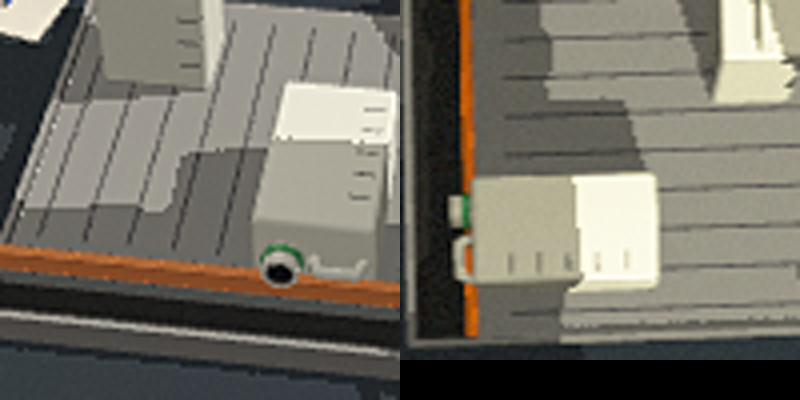

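The shoulder edge, (471,177)–(472,285) in the top inset, lies flush along the kerb. The mouth is over the gully, the full can is standing, and the arm is clear.

```bash
python3 -c "
from station import bot
print(bot.hand_in())"
```

```text
the job is handed in; nothing more can be done
None
```

I tipped the open canister flat and pushed it until its shoulder met the kerb squarely with its mouth over the gully. The full canister was still standing, the arm was clear, and I handed the job in at about 9.5 s; the hand-in returned no verdict.

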